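# Slide a wheel centre cap out of a tight row and snap it into the alloy wheel

### The job

Fit the silver centre cap to the alloy wheel. It lies tight among the black caps against the tray's back lip, so first press lightly on its face and slide it straight out over the tray's low rib until it lies flat on the floor beyond the rib, leaving the black caps where they are. Then pick it up and push it face up into the wheel's hub until it has clicked fully home, never leaning hard on it as you slide it out or press it home, because its thin plastic cracks.

Things in the scene. Friction and masses are not known exactly. Their poses are not given: they have to be found in the camera images.
- silver_cap_c (a point): Middle of the silver wheel centre cap (blue badge), 45 g, lying face up; z out of its face. 20 mm high: flat face plate 60 mm wide and 8 mm thick; under it a 12 mm deep skirt with a 48 mm wide snap bead 5 mm above the foot, tapered below that to a 39 mm foot. Point 10 mm under the face. A fingertip grips the face (friction about 1), the foot slides easily on the tray (about 0.3).
- black_cap1_c (a point): Middle of a black centre cap with grey badge, same shape and size as the silver one (60 mm wide, 20 mm high); the point is 10 mm under its face.
- black_cap2_c (a point): Middle of a second black centre cap, the same.
- black_cap3_c (a point): Middle of a third black centre cap, the same.
- tray: Grey steel tray, fixed, 195 (its x) by 249 mm (its y), origin under its centre. Walls and floor 2.5 mm, lip top at 18 mm. The caps lie face up in a row along y, in any order, touching each other and the back lip at +x (row line at x = +65 mm), the end ones by the side lips. A bright roof-shaped rib 3 mm high crosses the floor from x = +40 to +20 mm; beyond it 115 mm of flat floor to the front lip.
- wheel: Bare 15 inch silver alloy wheel lying face up, fixed: 415 mm across, 190 mm high, origin under its centre, z up. In its middle a round boss, 56 mm wide, stands 20 mm above the bolt face, its flat top 178 mm above the origin with the hub bore in it; twin spokes and the rim stay below 190 mm, so there is free room round the boss for fingers.
- hub_mouth (a point): Centre of the bore's mouth, on the boss top of the wheel; z up. Bore 50.8 mm wide, 20 mm deep, with a wire retaining spring 3.5 mm down. Lowered in, the cap's taper first rests on the spring with the face plate about 5 mm above the boss; a push of about 5 to 20 N snaps the bead past it. Home: face plate flat on the boss, the cap's middle 2 mm below this point.
Not all that is in view belongs to the job. Leave any pink or purple look-alike of the part that bears silver_cap_c alone.

How it is judged:
On the way:
1. the silver cap lies flat on the tray floor beyond the rib (x of silver_cap_c in the frame of tray between -0.095 and 0.002 m and z of silver_cap_c in the frame of tray below 0.014 m and angle between silver_cap_c's own z axis and vertical below 0.03 rad), for 0.2 s.
At the end, for the whole second after the job is handed in: The silver cap sits face up in the wheel's hub, centred within 3 mm, its face plate down on the boss within 1.5 mm and level, at rest; each black cap is within 6 mm of where it lay (horizontal distance between silver_cap_c and hub_mouth below 0.003 m and z of silver_cap_c in the frame of hub_mouth between -0.005 and -0.0005 m and angle between silver_cap_c's own z axis and vertical below 0.08 rad and linear speed of silver_cap below 0.02 m/s and distance of each of black_cap1_c, black_cap2_c, black_cap3_c from where it was at the start of the episode below 0.006 m); the robot touches nothing.
It fails at once if the silver cap was pressed onto the tray with more than 20 N while being slid out (contact force between silver_cap and tray above 20 N and x of silver_cap_c in the frame of tray above 0.002 m).
It fails at once if the silver cap was pressed into the wheel with more than 40 N (contact force between silver_cap and wheel above 40 N).
It fails at once if a black cap was moved more than 6 mm (distance of any of black_cap1_c, black_cap2_c, black_cap3_c from where it was at the start of the episode above 0.006 m).
It fails at once if the silver cap was lifted out of the row instead of being slid clear (z of silver_cap_c in the frame of tray between 0.0205 and 0.06 m and x of silver_cap_c in the frame of tray between 0.02 and 0.09 m and y of silver_cap_c in the frame of tray between -0.125 and 0.125 m).
It also fails if it takes over 72 s, if anything falls off the work surface, if the arm or the gripper's body presses on something with over 40 N, if the wrist force passes 120 N, or if a joint passes its speed limit or range.

### The arm

A 6-joint arm with a two-finger parallel gripper is mounted at the origin on the work surface. World frame = base frame: x ahead of the robot, y to its left, z up, the work surface at z = 0. Lengths are in m, angles in rad, forces in N, time in s.
With the tool pointing down it reaches from about 0.35 to 0.85 m from the base axis. Payload 8.1 kg.
Tool frame: the origin (TCP) lies at the very end of the fingers, on their centre line; the grasp point (between the pads) lies 19 mm behind it; z points along the fingers, y is the direction in which the jaws open and shut (so a half turn about z gives the same grasp; the last joint's range is limited). The gripper opens to 93 mm and grips with 3 to 60 N. Pads are 15 mm wide; open, the fingers measure 128 mm over their backs; the gripper's body (75 mm by 188 mm) begins 65 mm behind the grasp point.
Start: joints at [-1.258, 0.13, 1.488, -0, 1.523, -0.085], TCP at [0.232, -0.553, 0.219] pointing down, gripper open.
Joint ranges: [-2.96, 2.96], [-0.89, 2.26], [0.02, 2.5], [-1.34, 4.48], [0, 2.73], [-2.66, 2.66]. Speed limits (rad/s): [2.39, 2.39, 2.79, 3.14, 3.14, 3.14].

### API

Orientations are given as a rotation vector (axis times angle).
In Python, from plant import robot gives the robot as it stands.
- The arm moves only by the shell command python3 -m inch 'ROWS' [FORCE]. ROWS is JSON, a list that holds one entry, the list of rows, each a list of 7 numbers: the shift along the tool's x, y, z in cm, then the turn, a rotation vector about the tool's x, y, z in degrees, then the gripper command: -1 is fully open, 1 is shut, values between are in proportion. A call has 1 to 5 rows; each row shifts and turns the commanded pose from where the row before left it, along the tool's axes as they then stand; what a row does not reach is not made up. A row lasts 1/10 s, in which the tool goes at most 50 mm and 8.59 degrees, less where a joint would pass 70% of its speed; a pose out of reach is approached as far as the arm can. A call with a gripper value outside its range is refused whole. The fingers move at their own pace and stop on an object; FORCE is the grip in N (left out, the last holds). Time passes only in rows, so rows that do not move let the fingers close. It gives the time, the measured TCP pose, the force and the opening at its end, in the units of the state.
- robot.read_state(): the state, without advancing time (a new reading comes with each control period).
- robot.read_camera(name): name is "scene" or "top" or "wrist"; returns a dict with "image" (384x512x3 uint8, blue, green, red), "K" (3x3 intrinsics, pixels), "R" (3x3) and "t" (3): a world point X has camera coordinates R X + t; the wrist camera has in their place "tool_from_camera" (4x4, takes a point from camera to tool coordinates, whose origin is the TCP and whose axes are the flange's). Camera axes: x right, y down, z forward; pixel columns grow to the right and rows downward; lengths in m; the calibration is good to about 2 mm. A picture is of the moment at which its call begins: read the wrist's pose just before it. There is no depth.
- robot.close_job(): hands the job in, once; it reports no verdict.
The state is a dict: "t": time; "q": joint angles; "dq": joint speeds; "joint_torque": joint torques, N m; "tool_pos": TCP position; "orientation": TCP orientation; "force": force on the tool from outside, world axes, zero at the start; "wrist_torque": the same for the moment, N m; "opening": finger opening in m.
Only numpy, scipy, OpenCV 4.12 (cv2) and the standard library are available. Lean on these libraries where they do the work, as an engineer would, in place of code of your own. Each camera call takes 0.05 s, during which the arm holds its last target. There are 200 camera calls.

## Working session

There is one attempt and no reset: what is moved stays moved. The work goes in short steps, Python scripts to look and compute and a shell command to move; the robot and the scene stay as the last step left them, time stands still between calls to the robot, and variables do not carry over. Pictures are saved under pics/ and viewed, about 8 in all and at most 12, crops included, and the job is handed in when it is done.

```bash
mkdir -p pics; ls
python3 - <<'E'
from plant import robot
import cv2,numpy as np
s=robot.read_state();print({k:np.round(v,4) for k,v in s.items()})
a=robot.read_camera("scene");b=robot.read_camera("top")
for c in(a,b):print(c['K'].tolist(),np.round(c['R'],4).tolist(),c['t'])
cv2.imwrite('pics/scene.png',a['image']);cv2.imwrite('pics/top.png',b['image'])
np.savez('cams.npz',**{n+k:c[k] for n,c in(('s',a),('t',b)) for k in('K','R','t','image')})
w=robot.read_camera("wrist");print(w['K'].tolist(),w['tool_from_camera'].tolist())
E
```

```text
pics
{'t': np.float64(0.0), 'q': array([-1.2584,  0.1312,  1.4893, -0.    ,  1.523 , -0.0854]), 'dq': array([ 0.0008,  0.0003,  0.0008,  0.0007, -0.0001,  0.001 ]), 'joint_torque': array([-1.00000e-04, -5.59849e+01, -4.91749e+01,  7.69000e-02,
        3.53000e-02, -1.00000e-04]), 'tool_pos': array([ 0.2323, -0.5526,  0.2176]), 'orientation': array([-3.0779e+00, -6.2030e-01,  4.0000e-04]), 'force': array([ 0.2942, -0.3621,  0.7183]), 'wrist_torque': array([-0.0211,  0.0071, -0.0095]), 'opening': np.float64(0.093)}
[[346.9267366854549, 0.0, 259.213443790731], [0.0, 346.9267366854549, 190.72176986375973], [0.0, 0.0, 1.0]] [[-0.9888, 0.1485, 0.0146], [0.111, 0.7971, -0.5936], [-0.0998, -0.5853, -0.8047]] [ 0.59954461 -0.01605045  1.24228878]
[[474.79108678732234, 0.0, 261.67837136253786], [0.0, 474.79108678732234, 197.82197255695414], [0.0, 0.0, 1.0]] [[-0.008, -0.9998, 0.018], [-0.9954, 0.0063, -0.0952], [0.095, -0.0187, -0.9953]] [0.03120919 0.62995158 1.27552534]
[[304.4083647871434, 0.0, 251.79227117042575], [0.0, 304.4083647871434, 186.8645343208877], [0.0, 0.0, 1.0]] [[0.001445515759032916, -0.9546572739635529, -0.2977035433995813, 0.08454395955993078], [0.9999986916887493, 0.0015961123773964292, -0.00026276618142670813, 0.0004452445935867466], [0.0007260199568654972, -0.2977027740780303, 0.9546583321802966, -0.1662371279253074], [0.0, 0.0, 0.0, 1.0]]
```

View pics/scene.png

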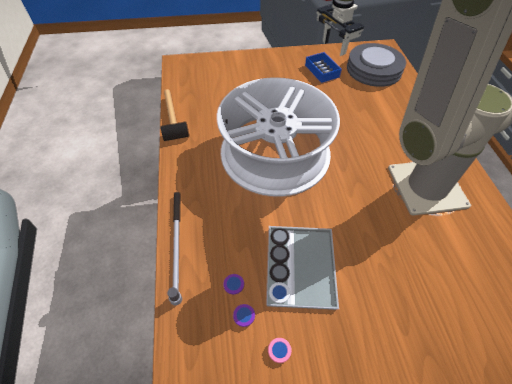

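View pics/top.png

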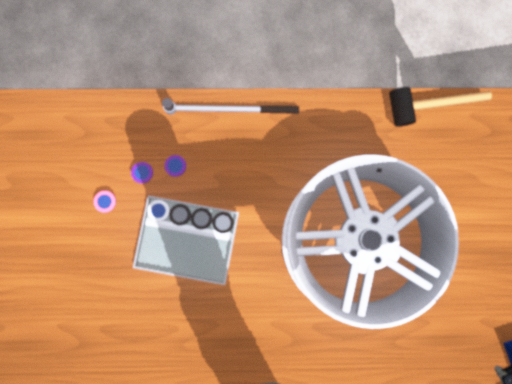

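The scene view shows the silver cap (blue badge) at scene (279,293) / top (158,210), at the +y end of the row next to the side lip. The black caps are at top (180,214), (201,218), (223,222), and the hub is at top (371,239) / scene (279,118). Pink and purple decoys lie outside the tray.

```bash
cat > h.py <<'E'
import numpy as np,cv2
from scipy.spatial.transform import Rotation as Rot
from plant import robot
def ray(K,R,t,p):
    d=R.T@np.linalg.solve(K,[p[0],p[1],1.]); return -R.T@t,d/np.linalg.norm(d)
def plane(r,z): return r[0]+r[1]*(z-r[0][2])/r[1][2]
def tri(rs):
    A=sum(np.eye(3)-np.outer(d,d) for o,d in rs);b=sum((np.eye(3)-np.outer(d,d))@o for o,d in rs)
    X=np.linalg.solve(A,b);return X,[np.linalg.norm(np.cross(X-o,d)) for o,d in rs]
def wrist(name=None):
    s=robot.read_state();w=robot.read_camera("wrist");M=np.eye(4)
    M[:3,:3]=Rot.from_rotvec(s['orientation']).as_matrix();M[:3,3]=s['tool_pos']
    C=np.linalg.inv(M@w['tool_from_camera'])
    if name:
        cv2.imwrite(f'pics/{name}.png',w['image']);np.savez(f'{name}.npz',K=w['K'],R=C[:3,:3],t=C[:3,3],image=w['image'])
    return w['image'],w['K'],C[:3,:3],C[:3,3],s
def totool(v,s=None):
    s=s or robot.read_state();return Rot.from_rotvec(s['orientation']).as_matrix().T@np.asarray(v)
E
python3 - <<'E'
from h import *
c=np.load('cams.npz')
def blob(n,p,lo,hi,r=14):
    im=c[n+'image'];x,y=p;h=cv2.cvtColor(im[y-r:y+r,x-r:x+r],cv2.COLOR_BGR2HSV)
    m=cv2.inRange(h,lo,hi);k,l,st,ce=cv2.connectedComponentsWithStats(m);
    i=1+np.argmax(st[1:,4]);return ce[i]+[x-r,y-r],st[i,4]
R=lambda n,p:ray(c[n+'K'],c[n+'R'],c[n+'t'],p)
for nm,ps,pt,lo,hi in(('silver',(279,293),(158,210),(100,100,40),(135,255,255)),('hub',(279,118),(371,239),(0,0,0),(180,255,110))):
    a,n1=blob('s',ps,lo,hi);b,n2=blob('t',pt,lo,hi);X,e=tri([R('s',a),R('t',b)])
    print(nm,a,n1,b,n2,X,e)
for p in((180,214),(201,218),(223,222)):print('black',plane(R('t',p),.0225))
for p in((150,197),(238,212),(224,283),(134,268)):print('corner',plane(R('t',p),.018))
s=robot.read_state();print(Rot.from_rotvec(s['orientation']).as_matrix())
E
```

```text
silver [279.07092199 291.94326241] 141 [158.   210.25] 120 [0.59758469 0.3122252  0.02117305] [np.float64(0.0009275851977920112), np.float64(0.0009275851977917796)]
hub [277.34545455 118.61818182] 55 [371.47208122 239.32994924] 197 [ 0.51160398 -0.23798012  0.168093  ] [np.float64(0.0017304470165939677), np.float64(0.0017304470165941399)]
black [0.58763074 0.25130986 0.0225    ]
black [0.57622773 0.1937007  0.0225    ]
black [0.56480498 0.13334887 0.0225    ]
corner [0.63551825 0.3350286  0.018     ]
corner [0.5923363  0.09222326 0.018     ]
corner [0.39890295 0.13096335 0.018     ]
corner [0.4415672 0.3756416 0.018    ]
[[ 9.21938436e-01  3.87336186e-01 -4.46239880e-04]
 [ 3.87336422e-01 -9.21937400e-01  1.38767488e-03]
 [ 1.26091460e-04 -1.45219577e-03 -9.99998938e-01]]
```

```bash
python3 -m inch '[[[3,-1.5,-1.5,0,0,0,-1],[3.9,-1.9,-1,0,0,0,-1],[3.9,-1.9,-1,0,0,0,-1],[3.9,-1.9,-1,0,0,0,-1],[3.9,-1.9,-1,0,0,0,-1]]]'; python3 -m inch '[[[3.9,-1.9,-1,0,0,0,-1],[3.9,-1.9,0,0,0,0,-1],[3.9,-1.9,0,0,0,0,-1],[3.9,-1.8,0,0,0,0,-1],[3.7,-1.6,0,0,0,0,-1]]]';  python3 -m inch '[[[0,0,0,0,0,0,-1],[0,0,0,0,0,0,-1]]]'
python3 - <<'E'
from h import *
wrist('hub1')
E
```

```text
t: 0.65
tool_pos: [0.3694, -0.3957, 0.2738]
orientation: [-3.079, -0.62, 0.0]
force: [1.0, -0.3, 0.2]
opening: 0.0931
t: 1.15
tool_pos: [0.5123, -0.2367, 0.2834]
orientation: [-3.079, -0.621, 0.0]
force: [1.3, -0.1, -0.5]
opening: 0.0932
t: 1.35
tool_pos: [0.5115, -0.2378, 0.2831]
orientation: [-3.079, -0.624, 0.002]
force: [0.1, 0.2, 0.5]
opening: 0.0928
```

View pics/hub1.png

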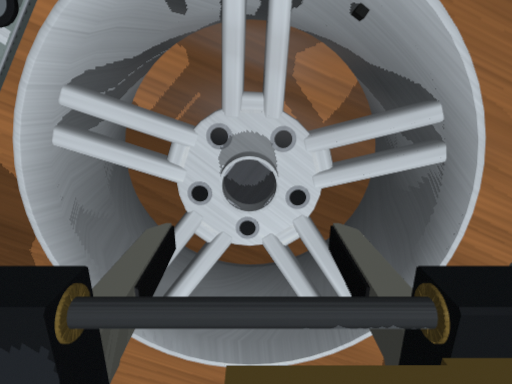

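The wrist view shows the boss ring and bore at about (249,183), centred between the five bolt holes. I'll take a second view on the way to the tray.

```bash
python3 -m inch '[[[1.4,-3.2,0,0,0,0,-1],[1.4,-3.2,0,0,0,0,-1],[0,0,0,0,0,0,-1],[0,0,0,0,0,0,-1]]]'
python3 - <<'E'
from h import *
wrist('hub2')
a=np.load('hub1.npz');b=np.load('hub2.npz')
p=b['K']@(b['R']@np.array([.5116,-.238,.178])+b['t']);p=p[:2]/p[2];print(p)
ims=[]
for d,(x,y) in((a,(249,183)),(b,p)):
    x,y=int(x),int(y);ims.append(cv2.resize(d['image'][y-45:y+45,x-45:x+45],None,fx=4.4,fy=4.4,interpolation=cv2.INTER_NEAREST));print(x-45,y-45)
cv2.imwrite('pics/hubcrop.png',np.hstack(ims))
E
```

```text
t: 1.8
tool_pos: [0.5119, -0.1695, 0.2838]
orientation: [3.079, 0.62, 0.0]
force: [0.4, 0.3, 0.9]
opening: 0.0933
[316.79509898 213.18487292]
204 138
271 168
```

View pics/hubcrop.png

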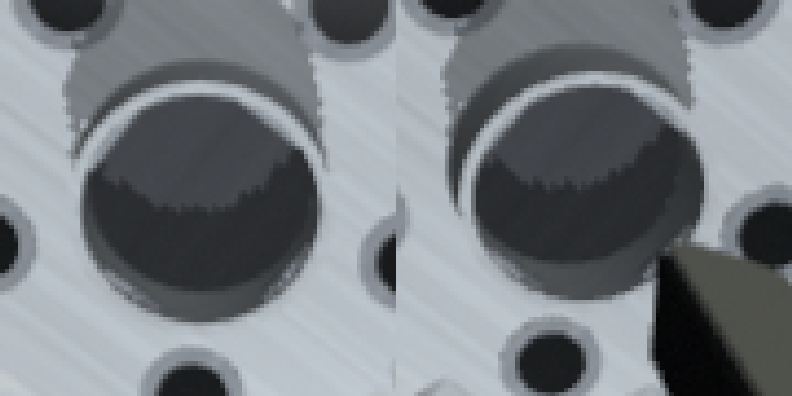

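The mouth ellipse shows clearly in both: its centre is about (249.5,185) in hub1 and (314.4,211.8) in hub2.

Run:
```python
from h import *
rs=[]
for n,p in(('hub1',(249,185)),('hub2',(314,211))):
    d=np.load(n+'.npz');g=cv2.cvtColor(d['image'],cv2.COLOR_BGR2GRAY)
    for th in(130,150):
        m=(g<th).astype(np.uint8);m[:, :p[0]-40]=0
        k,l,st,ce=cv2.connectedComponentsWithStats(m,connectivity=4);i=l[p[1],p[0]]
        cs,_=cv2.findContours((l==i).astype(np.uint8),cv2.RETR_EXTERNAL,cv2.CHAIN_APPROX_NONE);c=max(cs,key=len)
        e=cv2.fitEllipse(cv2.convexHull(c));print(n,th,st[i],e)
    q=(249.5,185.) if n=='hub1' else (314.4,211.75)
    rs.append((ray(d['K'],d['R'],d['t'],q)));print(plane(rs[-1],.178))
print(tri(rs))
s=robot.read_state()
print('to tray view',100*totool([.5976-.5119,.3122+.1695,.14-.2838]))
```

```text
hub1 130 [ 222  159   55   52 2159] ((248.94314575195312, 185.09957885742188), (51.14814758300781, 54.01510238647461), 95.41354370117188)
hub1 150 [ 222  159   55   53 2225] ((248.79942321777344, 184.97335815429688), (51.89258575439453, 54.51104736328125), 92.40990447998047)
[ 0.51234333 -0.23545097  0.178     ]
hub2 130 [  274    16   238   368 58946] ((398.8618469238281, 294.53741455078125), (248.99896240234375, 562.01513671875), 3.3074116706848145)
hub2 150 [  274     0   238   384 64053] ((402.0942077636719, 279.3577575683594), (252.56568908691406, 577.8248901367188), 5.518020153045654)
[ 0.51203716 -0.23521635  0.178     ]
(array([ 0.51190104, -0.23556726,  0.17698832]), [np.float64(0.00014772698348147574), np.float64(0.00014772698348132615)])
to tray view [ 26.51980309 -41.12775653  14.34523916]
```

```bash
python3 -m inch '[[[2.6,-4.1,0,0,0,0,-1],[2.6,-4.1,0,0,0,0,-1],[2.6,-4.1,0,0,0,0,-1],[2.6,-4.1,0,0,0,0,-1],[2.6,-4.1,0,0,0,0,-1]]]' >/dev/null; python3 -m inch '[[[2.6,-4.1,0.5,0,0,0,0],[2.6,-4.1,1,0,0,0,0],[2.6,-4.1,1,0,0,0,0.5],[2.6,-4.1,1,0,0,0,1],[2.6,-4.1,1,0,0,0,1]]]' 5; python3 -m inch '[[[0.5,-0.1,2.4,0,0,-8.5,1],[0,0,2.5,0,0,-8.5,1],[0,0,2.5,0,0,-8.5,1],[0,0,2.5,0,0,-8.5,1],[0,0,0,0,0,-8.5,1]]]'; python3 -m inch '[[[0,0,0,0,0,-8.5,1],[0,0,0,0,0,-8.5,1],[0,0,0,0,0,-8.5,1],[0,0,0,0,0,-8.5,1],[0,0,0,0,0,-8.5,1]]]';python3 -m inch '[[[0,0,0,0,0,-8.5,1],[0,0,0,0,0,-8.5,1],[0,0,0,0,0,-8.5,1],[0,0,0,0,0,-8.5,1],[0,0,0,0,0,-8.5,1]]]';python3 -m inch '[[[0,0,0,0,0,-8.5,1],[0,0,0,0,0,-8.5,1],[0,0,0,0,0,-2.6,1],[0,0,0,0,0,0,1],[0,0,0,0,0,0,1]]]'
python3 - <<'E'
from h import *
s=wrist('tray1')[4];print(Rot.from_rotvec(s['orientation']).as_matrix().round(4),s['q'])
E
```

```text
t: 2.85
tool_pos: [0.5945, 0.3101, 0.2379]
orientation: [3.08, 0.617, 0.0]
force: [0.2, -0.1, 0.2]
opening: 0.0576
t: 3.35
tool_pos: [0.5959, 0.3098, 0.1338]
orientation: [-2.641, -1.7, 0.013]
force: [-0.6, 0.5, -0.9]
opening: 0.0173
t: 3.85
tool_pos: [0.5987, 0.3109, 0.1392]
orientation: [1.846, 2.542, -0.001]
force: [0.1, 1.2, 0.8]
opening: 0.0005
t: 4.35
tool_pos: [0.5986, 0.3109, 0.1392]
orientation: [-0.799, -3.038, 0.001]
force: [0.2, -0.2, -0.8]
opening: 0.0008
t: 4.85
tool_pos: [0.5982, 0.3116, 0.1394]
orientation: [-0.282, -3.129, 0.001]
force: [-0.6, -0.7, 0.2]
opening: 0.0005
[[-9.839e-01  1.788e-01 -2.000e-04]
 [ 1.788e-01  9.839e-01 -3.000e-04]
 [ 1.000e-04 -4.000e-04 -1.000e+00]] [ 4.04366781e-01  3.74448998e-01  1.34857972e+00 -2.50757010e-04
  1.41883761e+00 -9.86642463e-01]
```

View pics/tray1.png

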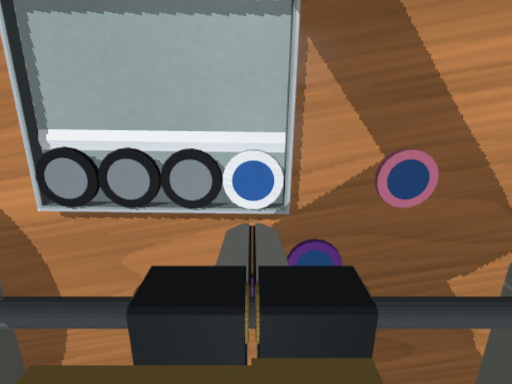

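The closeup shows the silver cap's badge at about (252,184), black caps' badges at (69,178), (129,178), (191,179), the bright rib at row ~139, and closed fingers just short of the tray's back lip.

Run:
```python
from h import *
d=np.load('tray1.npz');im=d['image'];hsv=cv2.cvtColor(im,cv2.COLOR_BGR2HSV);s=robot.read_state()
def comp(m,p):
    k,l,st,ce=cv2.connectedComponentsWithStats(m,connectivity=4);i=l[p[1],p[0]]
    c=max(cv2.findContours((l==i).astype(np.uint8),0,cv2.CHAIN_APPROX_NONE)[0],key=len)
    return cv2.fitEllipse(c)
B=cv2.inRange(hsv,(100,100,40),(135,255,255));e=comp(B,(252,182));print('badge',e)
D=cv2.inRange(hsv,(0,0,85),(180,60,190))
W=lambda p,z=.0225:plane(ray(d['K'],d['R'],d['t'],p),z)
P=[W(e[0])];print(P)
for p in((191,179),(129,178),(69,178)):
    f=comp(D,p);P.append(W(f[0]));print(f,P[-1])
P=np.array(P)[:,:2];v=np.polyfit(np.arange(4),P,1)[0];print('row dir deg from y',np.degrees(np.arctan2(v[0],v[1])), np.linalg.norm(v))
for p in((48,138),(285,143)):print('rib',W(p,.0055))
# second view: top cam
c=np.load('cams.npz');print(tri([ray(d['K'],d['R'],d['t'],e[0]),ray(c['tK'],c['tR'],c['tt'],(158,210.25))]))
print('tool shift cm',100*totool(np.r_[P[0],.0225]-s['tool_pos']),s['force'])
```

```text
badge ((252.82333374023438, 180.27734375), (39.1497917175293, 40.6198844909668), 87.68505096435547)
[array([0.59787427, 0.31320804, 0.0225    ])]
((190.3592529296875, 179.4350128173828), (39.66983413696289, 42.520973205566406), 120.155029296875) [0.58632608 0.25393347 0.0225    ]
((127.91907501220703, 178.7206268310547), (38.59965896606445, 43.69609069824219), 123.71087646484375) [0.57492669 0.19475218 0.0225    ]
((65.44501495361328, 177.92820739746094), (37.501346588134766, 45.00616455078125), 126.27810668945312) [0.56346502 0.1356596  0.0225    ]
row dir deg from y -169.03846776883398 0.06028250987884672
rib [0.52440003 0.1218416  0.0055    ]
rib [0.5706188  0.35045746 0.0055    ]
(array([0.59893243, 0.31278663, 0.01787893]), [np.float64(0.0003195446224979706), np.float64(0.00031954462249807257)])
tool shift cm [ 0.03803315  0.13347882 11.69039315] [-0.39247239 -0.31095459 -0.5031203 ]
```

```bash
python3 -m inch '[[[0,0.13,2.2,0,0,0.7,1],[0,0,2.5,0,0,0,1],[0,0,2.5,0,0,0,1],[0,0,2.5,0,0,0,1],[0,0,1.2,0,0,0,1]]]' 20; python3 -m inch '[[[0,0,0.2,0,0,0,1],[0,0,0.1,0,0,0,1],[0,0,0,0,0,0,1]]]'; python3 -m inch '[[[0,0,0.1,0,0,0,1],[0,0,0,0,0,0,1]]]'; python3 -m inch '[[[0,0,0.1,0,0,0,1],[0,0,0,0,0,0,1]]]'
```

```text
t: 5.4
tool_pos: [0.5962, 0.3131, 0.0276]
orientation: [-0.298, -3.124, 0.003]
force: [0.1, -0.1, -0.9]
opening: 0.0005
t: 5.7
tool_pos: [0.5988, 0.3146, 0.0293]
orientation: [0.296, 3.125, 0.002]
force: [0.8, -0.8, 0.2]
opening: 0.0009
t: 5.9
tool_pos: [0.5984, 0.3144, 0.0277]
orientation: [0.296, 3.126, 0.001]
force: [0.5, 0.3, 0.0]
opening: 0.0007
t: 6.1
tool_pos: [0.5977, 0.3142, 0.0258]
orientation: [0.296, 3.127, 0.0]
force: [-0.2, 1.2, -0.0]
opening: 0.0002
```

```bash
python3 -m inch '[[[0,0,0.2,0,0,0,1],[0,0,0,0,0,0,1]]]'; python3 -m inch '[[[0,0,0.05,0,0,0,1],[0,0,0,0,0,0,1]]]'; python3 -m inch '[[[0,0,0.05,0,0,0,1],[0,0,0,0,0,0,1]]]'; python3 -m inch '[[[0,0,0.05,0,0,0,1],[0,0,0,0,0,0,1]]]'
```

```text
t: 6.3
tool_pos: [0.5974, 0.314, 0.0232]
orientation: [-0.296, -3.127, 0.0]
force: [-0.6, 0.4, 0.3]
opening: 0.0003
t: 6.5
tool_pos: [0.5976, 0.3141, 0.023]
orientation: [-0.296, -3.127, 0.0]
force: [0.3, -0.3, -0.1]
opening: 0.0003
t: 6.7
tool_pos: [0.5979, 0.3142, 0.0229]
orientation: [0.296, 3.127, 0.0]
force: [0.5, 0.4, 0.6]
opening: 0.0003
t: 6.9
tool_pos: [0.5981, 0.3143, 0.0228]
orientation: [0.296, 3.127, 0.001]
force: [-1.0, 0.1, 5.2]
opening: 0.0005
```

```bash
python3 -m inch '[[[0,0,0.02,0,0,0,1],[0,0,0,0,0,0,1]]]'; python3 -m inch '[[[0,0,0,0,0,0,1],[0,0,0,0,0,0,1]]]'; python3 -m inch '[[[0.2,0,0,0,0,0,1],[0,0,0,0,0,0,1]]]'
```

```text
t: 7.1
tool_pos: [0.5981, 0.3144, 0.0228]
orientation: [0.296, 3.127, 0.001]
force: [-1.7, -1.0, 6.7]
opening: 0.0007
t: 7.3
tool_pos: [0.5981, 0.3143, 0.0228]
orientation: [0.296, 3.127, 0.001]
force: [-1.7, -0.3, 6.2]
opening: 0.0002
t: 7.5
tool_pos: [0.5965, 0.3148, 0.0228]
orientation: [0.296, 3.126, 0.001]
force: [0.1, -0.5, 6.0]
opening: 0.0003
```

```bash
python3 -m inch '[[[0.2,0,0,0,0,0,1],[0.1,0,0,0,0,0,1]]]'; python3 -m inch '[[[0.1,0,0,0,0,0,1],[0.1,0,0,0,0,0,1]]]'; python3 -m inch '[[[0.1,0,0,0,0,0,1],[0,0,0,0,0,0,1]]]'
```

```text
t: 7.7
tool_pos: [0.5936, 0.3154, 0.0228]
orientation: [0.296, 3.126, 0.001]
force: [1.8, -0.0, 5.2]
opening: 0.0005
t: 7.9
tool_pos: [0.5917, 0.3158, 0.0228]
orientation: [0.296, 3.126, 0.001]
force: [1.7, -1.0, 4.7]
opening: 0.0005
t: 8.1
tool_pos: [0.5909, 0.3159, 0.0229]
orientation: [0.296, 3.125, 0.001]
force: [2.0, -0.5, 5.5]
opening: 0.0003
```

```bash
python3 -m inch '[[[0.1,0,0,0,0,0,1],[0.1,0,-0.02,0,0,0,1]]]'; python3 -m inch '[[[0.1,0,-0.01,0,0,0,1],[0.1,0,-0.01,0,0,0,1]]]'; python3 -m inch '[[[0.1,0,-0.02,0,0,0,1],[0,0,0,0,0,0,1]]]'
```

```text
t: 8.3
tool_pos: [0.5893, 0.3163, 0.0233]
orientation: [0.296, 3.125, 0.002]
force: [2.9, -0.2, 5.3]
opening: 0.0006
t: 8.5
tool_pos: [0.5875, 0.3167, 0.0237]
orientation: [0.296, 3.124, 0.002]
force: [3.7, 0.2, 6.2]
opening: -0.0002
t: 8.7
tool_pos: [0.5864, 0.3169, 0.0239]
orientation: [0.296, 3.124, 0.002]
force: [3.3, -0.3, 6.9]
opening: 0.0008
```

```bash
python3 -m inch '[[[0.1,0,-0.02,0,0,0,1],[0.1,0,-0.02,0,0,0,1]]]'; python3 -m inch '[[[0.1,0,-0.02,0,0,0,1],[0.1,0,-0.02,0,0,0,1]]]'; python3 -m inch '[[[0.1,0,-0.02,0,0,0,1],[0.1,0,-0.02,0,0,0,1]]]'
```

```text
t: 8.9
tool_pos: [0.5846, 0.3172, 0.0243]
orientation: [0.296, 3.124, 0.002]
force: [3.9, -1.1, 6.1]
opening: 0.0006
t: 9.1
tool_pos: [0.5823, 0.3177, 0.0246]
orientation: [0.296, 3.125, 0.002]
force: [2.1, -0.4, 6.2]
opening: 0.0005
t: 9.3
tool_pos: [0.5801, 0.318, 0.0248]
orientation: [0.296, 3.125, 0.002]
force: [2.2, -0.1, 5.3]
opening: 0.0005
```

```bash
python3 -m inch '[[[0.1,0,-0.01,0,0,0,1],[0.1,0,-0.01,0,0,0,1]]]'; python3 -m inch '[[[0.1,0,-0.01,0,0,0,1],[0.1,0,-0.01,0,0,0,1]]]'; python3 -m inch '[[[0.1,0,-0.01,0,0,0,1],[0.1,0,-0.01,0,0,0,1]]]'; python3 -m inch '[[[0.1,0,-0.01,0,0,0,1],[0.1,0,-0.01,0,0,0,1]]]'
```

```text
t: 9.5
tool_pos: [0.5781, 0.3184, 0.025]
orientation: [0.296, 3.125, 0.002]
force: [1.8, -1.0, 6.0]
opening: 0.0006
t: 9.7
tool_pos: [0.5762, 0.3188, 0.0253]
orientation: [0.296, 3.125, 0.002]
force: [3.0, -0.2, 7.5]
opening: 0.0003
t: 9.9
tool_pos: [0.5743, 0.3192, 0.0255]
orientation: [0.296, 3.125, 0.002]
force: [1.9, 0.2, 6.8]
opening: 0.0003
t: 10.1
tool_pos: [0.5722, 0.3196, 0.0257]
orientation: [0.296, 3.125, 0.002]
force: [1.7, -0.1, 6.1]
opening: 0.0003
```

```bash
python3 -m inch '[[[0.1,0,-0.01,0,0,0,1],[0.1,0,0,0,0,0,1]]]'; python3 -m inch '[[[0.1,0,-0.01,0,0,0,1],[0.1,0,0,0,0,0,1]]]'; python3 -m inch '[[[0.1,0,0,0,0,0,1],[0.1,0,0,0,0,0,1]]]'; python3 -m inch '[[[0.1,0,0,0,0,0,1],[0.1,0,0,0,0,0,1]]]'
```

```text
t: 10.3
tool_pos: [0.5701, 0.3199, 0.0256]
orientation: [0.296, 3.126, 0.002]
force: [1.5, -0.5, 7.3]
opening: 0.0006
t: 10.5
tool_pos: [0.5681, 0.3203, 0.0257]
orientation: [0.296, 3.126, 0.001]
force: [2.1, 0.3, 6.5]
opening: 0.0008
t: 10.7
tool_pos: [0.5662, 0.3207, 0.0257]
orientation: [0.296, 3.126, 0.001]
force: [2.4, 0.3, 6.5]
opening: 0.0006
t: 10.9
tool_pos: [0.5642, 0.3211, 0.0257]
orientation: [0.296, 3.126, 0.002]
force: [1.6, -1.7, 6.4]
opening: 0.0005
```

```bash
python3 -m inch '[[[0.1,0,0,0,0,0,1],[0.1,0,0,0,0,0,1]]]'; python3 -m inch '[[[0.1,0,0,0,0,0,1],[0.1,0,0,0,0,0,1]]]'; python3 -m inch '[[[0.1,0,0.01,0,0,0,1],[0.1,0,0.01,0,0,0,1]]]'; python3 -m inch '[[[0.1,0,0.01,0,0,0,1],[0.1,0,0.01,0,0,0,1]]]'
```

```text
t: 11.1
tool_pos: [0.5623, 0.3215, 0.0257]
orientation: [0.296, 3.126, 0.002]
force: [1.0, -0.9, 5.9]
opening: 0.0002
t: 11.3
tool_pos: [0.5604, 0.3218, 0.0258]
orientation: [0.296, 3.125, 0.002]
force: [1.2, -1.1, 8.0]
opening: 0.0005
t: 11.5
tool_pos: [0.5586, 0.3223, 0.0259]
orientation: [0.296, 3.125, 0.002]
force: [2.3, -0.7, 9.7]
opening: 0.0006
t: 11.7
tool_pos: [0.5566, 0.3227, 0.0257]
orientation: [0.296, 3.125, 0.002]
force: [2.2, -0.4, 7.7]
opening: 0.0004
```

```bash
python3 -m inch '[[[0.1,0,0,0,0,0,1],[0.1,0,0.01,0,0,0,1]]]'; python3 -m inch '[[[0.1,0,0.01,0,0,0,1],[0.1,0,0.01,0,0,0,1]]]'; python3 -m inch '[[[0.1,0,0.01,0,0,0,1],[0.1,0,0.01,0,0,0,1]]]'; python3 -m inch '[[[0.1,0,0.01,0,0,0,1],[0.1,0,0.01,0,0,0,1]]]'
```

```text
t: 11.9
tool_pos: [0.5545, 0.3231, 0.0254]
orientation: [0.296, 3.125, 0.002]
force: [2.0, -0.7, 7.9]
opening: 0.0006
t: 12.1
tool_pos: [0.5526, 0.3234, 0.0252]
orientation: [0.296, 3.125, 0.002]
force: [0.6, -0.6, 7.5]
opening: 0.0004
t: 12.3
tool_pos: [0.5506, 0.3238, 0.025]
orientation: [0.296, 3.125, 0.002]
force: [0.6, 0.7, 7.3]
opening: 0.0004
t: 12.5
tool_pos: [0.5487, 0.3242, 0.0249]
orientation: [0.296, 3.125, 0.002]
force: [2.2, -0.4, 7.6]
opening: 0.0005
```

```bash
python3 -m inch '[[[0.1,0,0.01,0,0,0,1],[0.1,0,0.01,0,0,0,1]]]'; python3 -m inch '[[[0.1,0,0.015,0,0,0,1],[0.1,0,0.015,0,0,0,1]]]'; python3 -m inch '[[[0.1,0,0.02,0,0,0,1],[0.1,0,0.02,0,0,0,1]]]'; python3 -m inch '[[[0.1,0,0.02,0,0,0,1],[0.1,0,0.02,0,0,0,1]]]'
```

```text
t: 12.7
tool_pos: [0.5468, 0.3246, 0.0247]
orientation: [0.296, 3.125, 0.002]
force: [0.6, 0.3, 7.6]
opening: 0.0007
t: 12.9
tool_pos: [0.545, 0.325, 0.0246]
orientation: [0.296, 3.125, 0.002]
force: [1.2, -0.5, 9.1]
opening: 0.0007
t: 13.1
tool_pos: [0.5432, 0.3255, 0.0244]
orientation: [0.296, 3.125, 0.003]
force: [0.3, 1.0, 7.9]
opening: 0.0003
t: 13.3
tool_pos: [0.5409, 0.3258, 0.0238]
orientation: [0.296, 3.125, 0.002]
force: [0.3, 0.2, 8.2]
opening: 0.0002
```

```bash
python3 -m inch '[[[0.1,0,0.02,0,0,0,1],[0.1,0,0.02,0,0,0,1]]]'; python3 -m inch '[[[0.1,0,0.02,0,0,0,1],[0.1,0,0.02,0,0,0,1]]]'; python3 -m inch '[[[0.1,0,0,0,0,0,1],[0.1,0,0,0,0,0,1]]]'; python3 -m inch '[[[0.2,0,0,0,0,0,1],[0.2,0,0,0,0,0,1]]]'
```

```text
t: 13.5
tool_pos: [0.5388, 0.3262, 0.0233]
orientation: [0.296, 3.125, 0.002]
force: [-0.0, 0.3, 7.9]
opening: 0.0004
t: 13.7
tool_pos: [0.5369, 0.3266, 0.0229]
orientation: [0.296, 3.125, 0.002]
force: [1.2, -0.8, 8.7]
opening: 0.0003
t: 13.9
tool_pos: [0.535, 0.3269, 0.0228]
orientation: [0.296, 3.125, 0.002]
force: [1.9, 0.7, 7.2]
opening: 0.0003
t: 14.1
tool_pos: [0.5311, 0.3275, 0.0228]
orientation: [0.296, 3.125, 0.002]
force: [2.6, 0.2, 7.2]
opening: 0.0005
```

```bash
python3 -m inch '[[[0.2,0,0,0,0,0,1],[0.25,-0.05,0,0,0,0,1],[0.25,-0.05,0,0,0,0,1],[0.25,-0.05,0,0,0,0,1],[0.25,-0.05,0,0,0,0,1]]]'; python3 -m inch '[[[0.25,-0.05,0,0,0,0,1],[0.25,-0.05,0,0,0,0,1],[0.25,-0.05,0,0,0,0,1],[0.25,-0.05,0,0,0,0,1],[0.25,-0.05,0,0,0,0,1]]]'; python3 -m inch '[[[0.25,0,0,0,0,0,1],[0.25,0,0,0,0,0,1],[0.2,0,0,0,0,0,1],[0,0,0,0,0,0,1],[0,0,0,0,0,0,1]]]';  python3 -m inch '[[[0,0,-0.5,0,0,0,1],[-1,0,-1.5,0,0,0,1],[-2,0,-3,0,0,0,0],[-2,0,-3,0,0,0,-0.5],[-1,0,-3,0,0,0,-1]]]'; python3 -m inch '[[[0,0,0,0,0,0,-1],[0,0,0,0,0,0,-1]]]'
python3 - <<'E'
from h import *
wrist('tray2')
E
```

```text
t: 14.6
tool_pos: [0.5189, 0.328, 0.0228]
orientation: [0.296, 3.125, 0.002]
force: [1.9, 0.0, 7.6]
opening: 0.0005
t: 15.1
tool_pos: [0.5062, 0.3279, 0.0228]
orientation: [0.296, 3.125, 0.002]
force: [1.7, -0.9, 7.7]
opening: 0.0002
t: 15.6
tool_pos: [0.4991, 0.3292, 0.0228]
orientation: [0.296, 3.126, 0.002]
force: [0.6, -0.6, 7.8]
opening: 0.0004
t: 16.1
tool_pos: [0.5574, 0.3166, 0.1319]
orientation: [-0.296, -3.126, 0.001]
force: [0.3, -0.0, -0.8]
opening: 0.0199
t: 16.3
tool_pos: [0.5572, 0.3174, 0.1318]
orientation: [0.296, 3.127, 0.001]
force: [-0.0, 0.3, -0.5]
opening: 0.036
```

View pics/tray2.png

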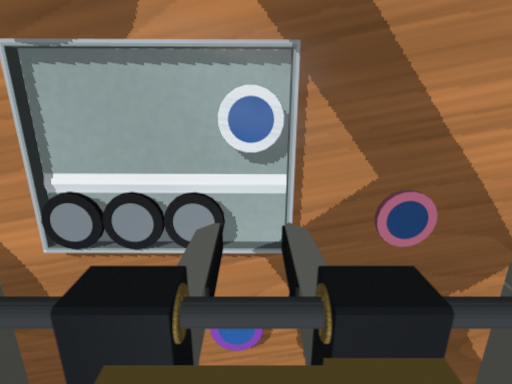

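The cap lies flat beyond the rib, with its badge at about (250,120) and its black neighbours still in the row. I'll centre over it and turn the jaws by 90°.

```bash
python3 -m inch '[[[2,0,0,0,0,8.5,-1],[2,0.3,0,0,0,8.5,-1],[2,0.6,0,0,0,8.5,-1],[0,0,0,0,0,8.5,-1],[0,0,0,0,0,8.5,-1]]]'; python3 -m inch '[[[0,0,0,0,0,8.5,-1],[0,0,0,0,0,8.5,-1],[0,0,0,0,0,8.5,-1],[0,0,0,0,0,8.5,-1],[0,0,0,0,0,8.5,-1]]]'; python3 -m inch '[[[0,0,0,0,0,5,-1],[0,0,0,0,0,0,-1],[0,0,0,0,0,0,-1]]]'
python3 - <<'E'
from h import *
wrist('tray3');rs=[]
for n in('tray2','tray3'):
    d=np.load(n+'.npz');h=cv2.cvtColor(d['image'],cv2.COLOR_BGR2HSV);m=cv2.inRange(h,(100,100,40),(135,255,255))
    p=d['K']@(d['R']@np.array([.499,.329,.0225])+d['t']);p=(p[:2]/p[2]).round().astype(int)
    k,l,st,ce=cv2.connectedComponentsWithStats(m);i=l[p[1],p[0]];print(n,p,st[i],ce[i])
    r=ray(d['K'],d['R'],d['t'],ce[i]);rs.append(r);print(plane(r,.0225))
X,e=tri(rs);print(X,e)
s=robot.read_state();print(s['tool_pos'],Rot.from_rotvec(s['orientation']).as_matrix().round(3),100*totool(plane(rs[1],.0225)-s['tool_pos']))
d=np.load('tray2.npz')
for p in((75,220),(134,220),(195,220)):print(plane(ray(d['K'],d['R'],d['t'],p),.0225))
E
```

```text
t: 16.85
tool_pos: [0.5021, 0.3452, 0.1291]
orientation: [-1.414, -2.802, 0.005]
force: [0.3, 0.0, -0.3]
opening: 0.0802
t: 17.35
tool_pos: [0.5027, 0.3446, 0.129]
orientation: [-2.336, -2.099, 0.007]
force: [-0.8, 0.4, -0.1]
opening: 0.0928
t: 17.65
tool_pos: [0.5034, 0.3448, 0.1299]
orientation: [-2.417, -2.006, 0.004]
force: [0.4, 0.1, -0.3]
opening: 0.093
tray2 [252 119] [ 229   96   45   46 1628] [250.61240786 118.88759214]
[0.49881241 0.32802002 0.0225    ]
tray3 [249 201] [ 229  183   42   40 1298] [250.03235747 202.20801233]
[0.49963058 0.32812492 0.0225    ]
[0.49922654 0.32785358 0.0213212 ] [np.float64(0.00034915240917710245), np.float64(0.00034915240917727944)]
[0.50372731 0.34490488 0.13031656] [[ 0.185  0.983 -0.002]
 [ 0.983 -0.185 -0.001]
 [-0.001 -0.002 -1.   ]] [-1.71082035 -0.07540998 10.78401668]
[0.56207728 0.14058559 0.0225    ]
[0.57288891 0.19740658 0.0225    ]
[0.5840723  0.25618136 0.0225    ]
```

```bash
python3 -m inch '[[[-1.7,-0.07,1,0,0,0,-0.5],[0,0,1.5,0,0,0,-0.5],[0,0,1.5,0,0,0,-0.5],[0,0,1.5,0,0,0,-0.5],[0,0,1.5,0,0,0,-0.5]]]'; python3 -m inch '[[[0,0,0,0,0,0,-0.5],[0,0,0,0,0,0,-0.5]]]'; python3 -m inch '[[[0,0,1.5,0,0,0,-0.5],[0,0,1.5,0,0,0,-0.5],[0,0,1,0,0,0,-0.5],[0,0,1,0,0,0,-0.5],[0,0,0,0,0,0,-0.5]]]'
```

```text
t: 18.2
tool_pos: [0.5004, 0.3287, 0.0597]
orientation: [-2.42, -2.003, 0.001]
force: [-0.6, -0.1, -0.1]
opening: 0.07
t: 18.4
tool_pos: [0.5004, 0.3286, 0.0608]
orientation: [-2.42, -2.003, 0.002]
force: [1.0, 0.7, -0.1]
opening: 0.0698
t: 18.9
tool_pos: [0.4993, 0.3278, 0.0092]
orientation: [-2.42, -2.002, 0.005]
force: [-0.5, -0.1, 0.5]
opening: 0.0697
```

```bash
python3 -m inch '[[[0,0,0.2,0,0,0,-0.5],[0,0,0,0,0,0,0],[0,0,0,0,0,0,0.5],[0,0,0,0,0,0,1],[0,0,0,0,0,0,1]]]' 8;python3 -m inch '[[[0,0,0,0,0,0,1],[0,0,0,0,0,0,1],[0,0,0,0,0,0,1]]]' 35; python3 -m inch '[[[0,0,-0.5,0,0,0,1],[0,0,-1,0,0,0,1],[0,0,-2,0,0,0,1],[0,0,-3,0,0,0,1],[0,0,-4,0,0,0,1]]]'; python3 -m inch '[[[0,0,-5,0,0,0,1],[0,0,-5,0,0,0,1],[0,0,-5,0,0,0,1],[0,0,0,0,0,0,1],[0,0,0,0,0,0,1]]]'
python3 - <<'E'
from h import *
wrist('held')
E
```

```text
t: 19.4
tool_pos: [0.5012, 0.3288, 0.0101]
orientation: [2.421, 2.002, 0.002]
force: [0.5, -0.0, 1.2]
opening: 0.0595
t: 19.7
tool_pos: [0.5012, 0.3288, 0.0101]
orientation: [2.421, 2.002, 0.001]
force: [-0.0, 0.3, 4.6]
opening: 0.0587
t: 20.2
tool_pos: [0.4992, 0.3277, 0.114]
orientation: [-2.42, -2.002, 0.006]
force: [0.6, 0.9, -0.1]
opening: 0.059
t: 20.7
tool_pos: [0.5016, 0.329, 0.2671]
orientation: [2.42, 2.002, 0.007]
force: [-0.2, 0.2, -1.1]
opening: 0.0588
```

View pics/held.png

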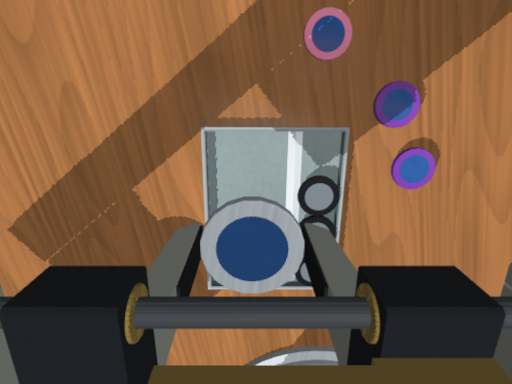

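The cap is held face up between the pads, with its badge at about (252,248). I'll work out its offset in the tool and the shift to the hub.

```bash
cat > off.py <<'E'
from h import *
def off(n=None):
    w=robot.read_camera('wrist');T=w['tool_from_camera'];s=robot.read_state()
    m=cv2.inRange(cv2.cvtColor(w['image'],cv2.COLOR_BGR2HSV),(100,100,40),(135,255,255))
    k,l,st,ce=cv2.connectedComponentsWithStats(m);i=l[248,252]
    c=max(cv2.findContours((l==i).astype(np.uint8),0,cv2.CHAIN_APPROX_NONE)[0],key=len);e=cv2.fitEllipse(c)
    d=T[:3,:3]@np.linalg.solve(w['K'],[*e[0],1]);o=T[:3,3];P=o+d*(-.0124-o[2])/d[2]
    X=s['tool_pos']+Rot.from_rotvec(s['orientation']).as_matrix()@P
    print('ell',e,'in tool',P,'world',X);return X,s
X,s=off()
H=np.array([.512,-.2354,.178]);print('shift cm',100*totool(H-X,s),Rot.from_rotvec(s['orientation']).as_matrix().round(4))
E
python3 off.py
```

```text
ell ((251.81015014648438, 248.55770874023438), (63.36375427246094, 70.79120635986328), 90.0134048461914) in tool [-0.00072946  0.00131015 -0.0124    ] world [0.50121056 0.32724852 0.27549304]
shift cm [-55.05018406  11.62729793   9.80968027] [[ 0.1875  0.9823 -0.002 ]
 [ 0.9823 -0.1875 -0.0011]
 [-0.0015 -0.0018 -1.    ]]
```

```bash
python3 -m inch '[[[-2,0.4,0,0,0,0,1],[-4.5,0.95,0,0,0,0,1],[-4.5,0.95,0,0,0,0,1],[-4.5,0.95,0,0,0,0,1],[-4.5,0.95,0,0,0,0,1]]]'; python3 -m inch '[[[-4.5,0.95,0,0,0,0,1],[-4.5,0.95,0,0,0,0,1],[-4.5,0.95,0,0,0,0,1],[-4.5,0.95,0,0,0,0,1],[-4.5,0.95,0,0,0,0,1]]]'; python3 -m inch '[[[-4.5,0.95,0,0,0,0,1],[-4,0.85,0,0,0,0,1],[-2.5,0.5,0,0,0,0,1],[-1.5,0.35,0,0,0,0,1],[0,0,0,0,0,0,1]]]'; python3 -m inch '[[[0,0,2,0,0,0,1],[0,0,2,0,0,0,1],[0,0,1,0,0,0,1],[0,0,0,0,0,0,1],[0,0,0,0,0,0,1]]]';python3 off.py
```

```text
t: 21.3
tool_pos: [0.5029, 0.1225, 0.2619]
orientation: [-2.419, -2.002, 0.006]
force: [1.4, 1.2, -0.0]
opening: 0.0591
t: 21.8
tool_pos: [0.5074, -0.1071, 0.262]
orientation: [-2.418, -2.0, 0.003]
force: [0.3, 0.3, -0.7]
opening: 0.0588
t: 22.3
tool_pos: [0.5106, -0.2344, 0.2624]
orientation: [-2.42, -1.998, 0.002]
force: [0.5, -0.4, -0.8]
opening: 0.0591
t: 22.8
tool_pos: [0.5118, -0.2326, 0.2149]
orientation: [-2.42, -2.003, -0.0]
force: [-0.3, -0.3, -0.5]
opening: 0.059
ell ((251.7913055419922, 248.54063415527344), (63.37791061401367, 70.85334014892578), 90.16780853271484) in tool [-0.00071997  0.0012998  -0.0124    ] world [ 0.51324024 -0.23395841  0.22797033]
shift cm [-0.16351855 -0.10064463  4.99696279] [[ 1.868e-01  9.824e-01  1.100e-03]
 [ 9.824e-01 -1.868e-01 -5.000e-04]
 [-3.000e-04  1.100e-03 -1.000e+00]]
```

```bash
python3 -m inch '[[[-0.16,-0.1,1,0,0,0,1],[0,0,1,0,0,0,1],[0,0,0.7,0,0,0,1],[0,0,0,0,0,0,1],[0,0,0,0,0,0,1]]]'; python3 -m inch '[[[0,0,0.2,0,0,0,1],[0,0,0.2,0,0,0,1],[0,0,0,0,0,0,1]]]';  python3 -m inch '[[[0,0,0.1,0,0,0,1],[0,0,0.1,0,0,0,1],[0,0,0,0,0,0,1]]]'; python3 off.py
```

```text
t: 23.35
tool_pos: [0.5101, -0.2347, 0.1871]
orientation: [-2.42, -2.002, 0.0]
force: [-0.1, -0.0, -0.6]
opening: 0.0588
t: 23.65
tool_pos: [0.5103, -0.2348, 0.1834]
orientation: [-2.421, -2.002, 0.0]
force: [-0.4, 0.4, -0.5]
opening: 0.0591
t: 23.95
tool_pos: [0.5102, -0.2347, 0.1814]
orientation: [-2.421, -2.002, 0.0]
force: [-0.2, 0.2, -1.4]
opening: 0.0587
ell ((251.7873077392578, 248.53677368164062), (63.39480209350586, 70.83775329589844), 90.24625396728516) in tool [-0.0007166  0.0012972 -0.0124   ] world [ 0.51140246 -0.23570378  0.19383512]
shift cm [0.0409022  0.05323221 1.58350749] [[ 1.875e-01  9.823e-01 -1.000e-04]
 [ 9.823e-01 -1.875e-01  1.000e-04]
 [ 1.000e-04 -1.000e-04 -1.000e+00]]
```

```bash
python3 -m inch '[[[0.02,0.03,0.1,0,0,0,1],[0,0,0,0,0,0,1]]]'; python3 -m inch '[[[0,0,0.1,0,0,0,1],[0,0,0,0,0,0,1]]]';python3 -m inch '[[[0,0,0.1,0,0,0,1],[0,0,0,0,0,0,1]]]';python3 -m inch '[[[0,0,0.05,0,0,0,1],[0,0,0,0,0,0,1]]]'
```

```text
t: 24.2
tool_pos: [0.5106, -0.2346, 0.1804]
orientation: [-2.421, -2.002, 0.0]
force: [0.4, -0.2, -0.7]
opening: 0.059
t: 24.4
tool_pos: [0.5107, -0.2345, 0.1795]
orientation: [2.421, 2.002, 0.0]
force: [0.5, 0.5, 0.3]
opening: 0.0588
t: 24.6
tool_pos: [0.5108, -0.2346, 0.1788]
orientation: [2.42, 2.002, 0.001]
force: [0.2, 1.9, 1.5]
opening: 0.0589
t: 24.8
tool_pos: [0.5109, -0.2346, 0.1785]
orientation: [2.42, 2.002, 0.001]
force: [-0.6, 2.6, 5.1]
opening: 0.059
```

```bash
python3 -m inch '[[[0.04,0,0.05,0,0,0,1],[0,0,0,0,0,0,1]]]'; python3 -m inch '[[[0,0,0.05,0,0,0,1],[0,0,0,0,0,0,1]]]';python3 -m inch '[[[0,0,0.05,0,0,0,1],[0,0,0,0,0,0,1]]]'
```

```text
t: 25.0
tool_pos: [0.511, -0.2343, 0.1781]
orientation: [2.42, 2.002, 0.0]
force: [-0.8, 2.5, 5.2]
opening: 0.0589
t: 25.2
tool_pos: [0.511, -0.2343, 0.1776]
orientation: [2.42, 2.002, 0.001]
force: [-0.5, 2.0, 4.8]
opening: 0.059
t: 25.4
tool_pos: [0.5108, -0.2342, 0.1767]
orientation: [2.42, 2.002, 0.0]
force: [0.1, 2.0, 1.0]
opening: 0.0586
```

```bash
python3 -m inch '[[[0.03,0,0.05,0,0,0,1],[0,0,0,0,0,0,1]]]'; python3 -m inch '[[[0,0,0.1,0,0,0,1],[0,0,0,0,0,0,1]]]';python3 -m inch '[[[0,0,0.05,0,0,0,1],[0,0,0,0,0,0,1]]]'; python3 -m inch '[[[0,0,0.05,0,0,0,1],[0,0,0,0,0,0,1]]]'
```

```text
t: 25.6
tool_pos: [0.5107, -0.2338, 0.1755]
orientation: [-2.42, -2.002, 0.0]
force: [1.5, 0.7, -0.3]
opening: 0.0591
t: 25.8
tool_pos: [0.5103, -0.2339, 0.1741]
orientation: [-2.42, -2.002, 0.001]
force: [0.7, -0.0, -2.5]
opening: 0.059
t: 26.0
tool_pos: [0.5104, -0.234, 0.1741]
orientation: [-2.42, -2.002, 0.001]
force: [0.2, -0.1, -2.6]
opening: 0.0592
t: 26.2
tool_pos: [0.5107, -0.2341, 0.1741]
orientation: [2.421, 2.002, -0.0]
force: [0.1, 0.8, -1.2]
opening: 0.059
```

```bash
python3 -m inch '[[[0,0,0.05,0,0,0,1],[0,0,0,0,0,0,1]]]'; python3 -m inch '[[[0,0,0.05,0,0,0,1],[0,0,0,0,0,0,1]]]';python3 -m inch '[[[0,0,0.05,0,0,0,1],[0,0,0,0,0,0,1]]]'; python3 -m inch '[[[0,0,0.05,0,0,0,1],[0,0,0,0,0,0,1]]]'
```

```text
t: 26.4
tool_pos: [0.5109, -0.2341, 0.1737]
orientation: [2.42, 2.002, 0.0]
force: [-0.3, -0.4, 0.1]
opening: 0.0586
t: 26.6
tool_pos: [0.511, -0.2341, 0.1735]
orientation: [2.42, 2.002, 0.0]
force: [-0.2, 0.5, 1.7]
opening: 0.0589
t: 26.8
tool_pos: [0.5111, -0.2342, 0.1734]
orientation: [2.42, 2.002, 0.001]
force: [-1.4, 0.6, 5.5]
opening: 0.059
t: 27.0
tool_pos: [0.5113, -0.2343, 0.1734]
orientation: [2.419, 2.001, 0.001]
force: [-2.0, 0.8, 7.8]
opening: 0.0591
```

```bash
python3 -m inch '[[[0,0,0.05,0,0,0,1],[0,0,0,0,0,0,1]]]'; python3 -m inch '[[[0,0,-0.1,0,0,0,1],[0,0,-0.05,0,0,0,1],[0,0,0,0,0,0,-0.5],[0,0,0,0,0,0,-0.5],[0,0,0,0,0,0,-0.5]]]'; python3 -m inch '[[[0,0,0,0,0,0,-0.7],[0,0,0,0,0,0,-0.7],[0,0,-1,0,0,0,-0.7],[0,0,-2,0,0,0,-0.7],[0,0,-4,0,0,0,-0.7]]]'; python3 -m inch '[[[0,0,-3,0,0,0,-1],[0,0,0,0,0,0,-1],[0,0,0,0,0,0,-1]]]'
python3 - <<'E'
from h import *
wrist('fin1')
E
```

```text
t: 27.2
tool_pos: [0.5114, -0.2344, 0.1734]
orientation: [2.419, 2.001, 0.001]
force: [-2.3, 0.9, 10.6]
opening: 0.059
t: 27.7
tool_pos: [0.5104, -0.2338, 0.1725]
orientation: [-2.42, -2.002, 0.001]
force: [-0.1, -0.7, -0.0]
opening: 0.0692
t: 28.2
tool_pos: [0.5091, -0.233, 0.241]
orientation: [-2.416, -1.999, 0.003]
force: [0.1, -0.4, 0.5]
opening: 0.0792
t: 28.5
tool_pos: [0.5114, -0.2343, 0.2746]
orientation: [2.419, 2.001, 0.002]
force: [0.5, -0.1, -0.5]
opening: 0.0925
```

View pics/fin1.png

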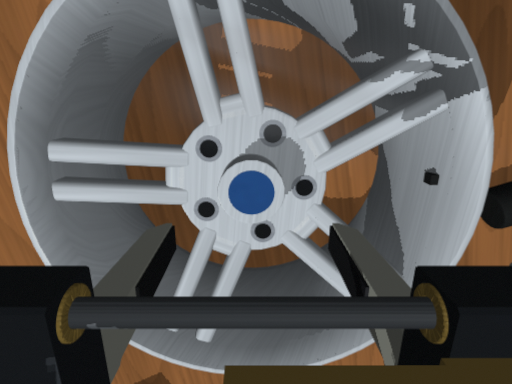

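The cap sits in the boss with its badge at about (251,192) and the face level. I'll check its height from a second view, and the black caps against the first top image.

```bash
python3 -m inch '[[[3,0,-1,0,0,0,-1],[3,0,-1,0,0,0,-1],[0,0,0,0,0,0,-1],[0,0,0,0,0,0,-1]]]'
python3 - <<'E'
from h import *
wrist('fin2');rs=[]
for n in('fin1','fin2'):
    d=np.load(n+'.npz');m=cv2.inRange(cv2.cvtColor(d['image'],cv2.COLOR_BGR2HSV),(100,100,40),(135,255,255))
    p=d['K']@(d['R']@np.array([.512,-.235,.186])+d['t']);p=(p[:2]/p[2]).round().astype(int)
    k,l,st,ce=cv2.connectedComponentsWithStats(m);i=l[p[1],p[0]];r=ray(d['K'],d['R'],d['t'],ce[i]);rs.append(r);print(ce[i],st[i,4],plane(r,.186))
print(tri(rs))
t=robot.read_camera('top')['image'];a=np.load('cams.npz')['timage'];cv2.imwrite('pics/top2.png',t)
for x,y in((180,214),(201,218),(223,222)):
    r=16;T=a[y-9:y+10,x-9:x+10];R=cv2.matchTemplate(t[y-r:y+r+1,x-r:x+r+1],T,cv2.TM_CCOEFF_NORMED);_,v,_,q=cv2.minMaxLoc(R);print('black px move',q[0]-7,q[1]-7,v)
def bad(im,p):
    x,y=p;g=cv2.cvtColor(im[y-7:y+8,x-7:x+8],6).astype(float);m=cv2.moments((g>75).astype(np.uint8),True);return m['m10']/m['m00'],m['m01']/m['m00']
E
```

```text
t: 28.95
tool_pos: [0.5217, -0.1746, 0.2919]
orientation: [-2.418, -2.003, 0.002]
force: [0.6, 0.1, -0.6]
opening: 0.0931
[251.01483871 192.08387097] 1550 [ 0.51204234 -0.23499895  0.186     ]
[252.61933798 244.72735192] 1148 [ 0.5122103  -0.23521044  0.186     ]
(array([ 0.51219712, -0.23472777,  0.18688796]), [np.float64(0.00010121511552225398), np.float64(0.00010121511552220125)])
black px move 0 0 0.952631413936615
black px move 0 0 0.9401086568832397
black px move 0 0 0.9964132905006409
```

The cap is centred to within about 0.5 mm with its face at 186–187 mm (home is 186), and the black caps haven't moved.

```bash
python3 -c "
from plant import robot
print(robot.close_job())"
```

```text
the job is handed in; nothing more can be done
None
```

The silver cap is snapped fully home, face up, in the wheel's hub. The job was handed in at about 29 s and reported no verdict.

I slid the cap out over the rib with a light press, gripped it by the face plate, and pushed it into the hub.

| Check | Result | Limit or target |
|---|---|---|
| Press while sliding | 5–10 N read at the wrist | 20 N |
| Push past the spring | about 5 N, then a drop and a hard stop | 5–20 N expected |
| Largest push at the stop | about 11 N | 40 N |
| Face height, two wrist views | 186.9 mm | 186 mm when home |
| Cap centre against the measured bore centre | within about 0.7 mm | 3 mm |
| Black caps, top camera before and after | no pixel shift (one pixel is about 2.7 mm) | 6 mm |

- **Disagreement:** a mid-job wrist-camera estimate, from pixel positions I read by eye, put all three black caps about 3 mm from their first reading. The top camera showed no movement, so I took this as measurement error.
- **Hand-in state:** the gripper was open and well clear of everything, with only noise on the force reading.

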